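# Load the disc reader and hold its hood at the balance point

## Task

Load the reader: set the white disc flat on the middle of its round black plate and then the blue disc on top of the white one, both centred, set down gently rather than dropped. Then take the bar of the orange hood, which is lying open, swing it up until the hood stands plumb upright on its balance point, and finish still gripping the bar with the hood held still there for a last look at the stack; never let the hood go over towards the discs. Leave the red disc and the other bench things where they are.

Things in the scene. Friction and masses are not known exactly. Their poses are not given: they have to be found in the camera images.
- white_disc: white ceramic disc, 50 mm across and 16 mm thick, lying loose on the bench; origin: centre of its underside, z up
- blue_disc: blue filter disc, 42 mm across and 16 mm thick, lying loose on the bench; origin: centre of its underside, z up
- red_disc: red spare filter disc, 42 mm across and 16 mm thick, not needed, stays where it lies; origin: centre of its underside
- reader: the reader: a fixed white case 200 x 190 mm, 30 mm high, at a yaw that changes; origin: on the bench under the plate's centre; x along the hinge, y from the plate towards the hinge, z up. Two rubber rests, top 75 mm above the bench, stand at x = +-88, y = -65 mm, two hinge posts, top 92 mm, at x = +-88, y = +80 mm
- plate (a point): centre of the top face of the reader's round black plate, 84 mm across, 36 mm above the bench; axes as the reader's
- hinge (a point): middle of the hood's hinge axis, 80 mm from the plate's centre along the reader's y and 80 mm above the bench; fixed to the reader, same axes (hinge along x)
- hood (a joint): angle of the hood, rad: 0 shut, level over the plate; 1.571 plumb upright, bar straight above the hinge: the balance point; 2.618 open, leaning back on its stop on the reader's +y side, 60 degrees past upright, where it starts. The hinge turns freely (hood about 0.28 kg, no stay): let go off balance, the hood falls shut or open
- bail (a point): middle of the hood's round steel grip bar, 10 mm thick, 110 mm long, parallel to the hinge and 165 mm from its axis; 162 mm above the bench when open, 245 upright. In the hood's plane, 45 mm of free gap to the orange panel (156 wide, 6 thick). Pinch it from above, fingers closing along the reader's y; it turns between the pads as the hood swings, so the tool can stay pointing down
- beaker: clear plastic beaker, 84 mm across, 100 mm high; bystander; origin: centre of its underside
- jar: white jar with red lid, 76 mm across, 85 mm high; bystander; origin: centre of its underside
- petri: clear closed dish, 88 mm across, 15 mm high; bystander; origin: centre of its underside
- marker: white marker pen with black cap, 132 mm long along its y, 13 mm thick; bystander; origin: on its underside near the middle
- vial: small glass vial with green cap, 24 mm across, 55 mm high; bystander; origin: centre of its underside
Things that resemble listed ones, but are neither listed nor needed, are in the scene too. There is more than one size of the blue_disc; the one meant has the size given above. There is more than one size of the white_disc; the one meant has the size given above.

How it is judged:
By the outcome, as a careful person would: the job done as asked, in the order asked, and still so for the second after the job is handed in, while the arm keeps its last pose, push and grip.
It also fails if it takes over 61 s, if anything falls off the work surface, if the arm or the gripper's body presses on something with over 40 N, if the wrist force passes 120 N, or if a joint passes its speed limit or range.

## Robot

A 6-joint arm with a two-finger parallel gripper is mounted at the origin on the work surface. World frame = base frame: x ahead of the robot, y to its left, z up, the work surface at z = 0. Lengths are in mm, angles in rad, forces in N, time in s.
With the tool pointing down it reaches from about 250 to 725 mm from the base axis. Payload 9.7 kg.
Tool frame: the origin (TCP) lies at the very end of the fingers, on their centre line; the grasp point (between the pads) lies 19 mm behind it; z points along the fingers, y is the line along which they close (so a half turn about z gives the same grasp; the last joint's range is limited). The gripper opens to 85 mm and grips with 20 to 120 N. Pads are 22 mm wide; open, the fingers measure 114 mm over their backs; the gripper's body (76 mm by 85 mm) begins 54 mm behind the grasp point. The pads swing forward as they close: fully open they stand 13 mm farther back than shut.
Start: joints at [1.282, 0.087, 0.176, 1.66, 0, 1.571], TCP at [156.638, 527.22, 231.284] pointing down, gripper open.
Joint ranges: [-3.13, 3.13], [-0.85, 1.81], [-1.15, 1.24], [-2.2, 2.28], [-1.44, 1.52], [-3.14, 3.14]. Speed limits (rad/s): [2.22, 2.22, 2.57, 3.14, 3.14, 3.14].

## Interface

Orientations are given as a 3x3 rotation matrix whose columns are the frame's x, y, z axes.
In Python, from workcell import bot, imaging gives the robot as it stands. Calls block until the motion is done:
- bot.move_pose(position, orientation): joint-space move of the TCP to a pose.
- bot.move_linear(position, rotation=None, velocity=150, stop_force=None): straight line of the TCP; rotation=None keeps the orientation; velocity is the mean speed in mm/s. With stop_force (N) it stops when the force on the tool has changed by that much, and returns True; else False.
- bot.goto_joints(angles): joint-space move.
- bot.release() and bot.close_gripper(grasp_force=None): open the fingers fully, or close them until they stop; grasp_force is the grip in N (None keeps the last).
- bot.sleep(seconds).
- bot.inverse_kinematics(position, orientation): joint angles nearest the present ones, or None.
- imaging.get_image(name): name is "side" or "top"; returns a dict with "color" (384x512x3 uint8, red, green, blue), "fx", "fy", "cx", "cy" (pixels), "cam_to_world" (4x4, takes a point from camera to world coordinates). Camera axes: x right, y down, z forward; pixel columns grow to the right and rows downward; lengths in mm; the calibration is good to about 2 mm. A picture is of the moment at which its call begins. There is no depth.
A pose or a line that the arm cannot do raises bot.PlanningError and nothing moves.
- bot.job_done(): hands the job in; it is judged then, once.
Readings, each from a call of its own:
- bot.get_clock(): time.
- bot.get_joint_pos(): joint angles.
- bot.get_dq(): joint speeds.
- bot.get_joint_torque(): joint torques, N m.
- bot.get_eef_pos(): TCP position.
- bot.get_tcp_rot(): TCP orientation.
- bot.get_force(): force on the tool from outside, world axes, zero at the start.
- bot.get_wrist_torque(): the same for the moment, N m.
- bot.get_opening(): finger opening in mm.
- bot.get_grip_force(): force on a finger pad.
Only numpy, scipy, OpenCV 4.12 (cv2) and the standard library are available. Lean on these libraries where they do the work, as an engineer would, in place of code of your own. Each camera call takes 0.05 s, during which the arm holds its last target. There are 200 camera calls.

## Working session

There is one attempt and no reset: what is moved stays moved. The work goes in short steps, each a Python script; the robot and the scene stay as the last script left them, time stands still between calls to the robot, and variables do not carry over. Pictures are saved under pics/ and viewed, at most 10 in all, crops included, and the job is handed in when it is done.

```bash
ls; mkdir -p pics; python3 - <<'E'
from workcell import bot, imaging
import cv2, numpy as np
for n in("top","side"):
    d=imaging.get_image(n); cv2.imwrite(f"pics/{n}0.png",cv2.resize(d["color"][:,:,::-1],(800,600),interpolation=cv2.INTER_CUBIC))
    cv2.imwrite(f"{n}_raw.png",d["color"][:,:,::-1])
    print(n,d["fx"],d["fy"],d["cx"],d["cy"],np.round(d["cam_to_world"],3).tolist())
print(bot.get_clock(),bot.get_tcp_rot(),bot.get_opening())
E
```

```text
pics
top 495.7568043222126 495.7568043222126 248.9023366403683 192.48721544754952 [[0.013, -0.997, 0.08, 442.964], [-1.0, -0.015, -0.02, -95.578], [0.021, -0.079, -0.997, 1289.615], [0.0, 0.0, 0.0, 1.0]]
side 420.99649197224375 420.99649197224375 255.66216118029786 190.46890543337827 [[0.943, -0.205, 0.261, 351.399], [-0.332, -0.55, 0.766, -754.213], [-0.014, -0.81, -0.587, 566.574], [0.0, 0.0, 0.0, 1.0]]
0.1 [[-9.58582025e-01  2.84816387e-01 -3.55688759e-04]
 [ 2.84816610e-01  9.58581272e-01 -1.20169042e-03]
 [-1.30454155e-06 -1.25322490e-03 -9.99999215e-01]] 85.52895798849255
```

View pics/top0.png

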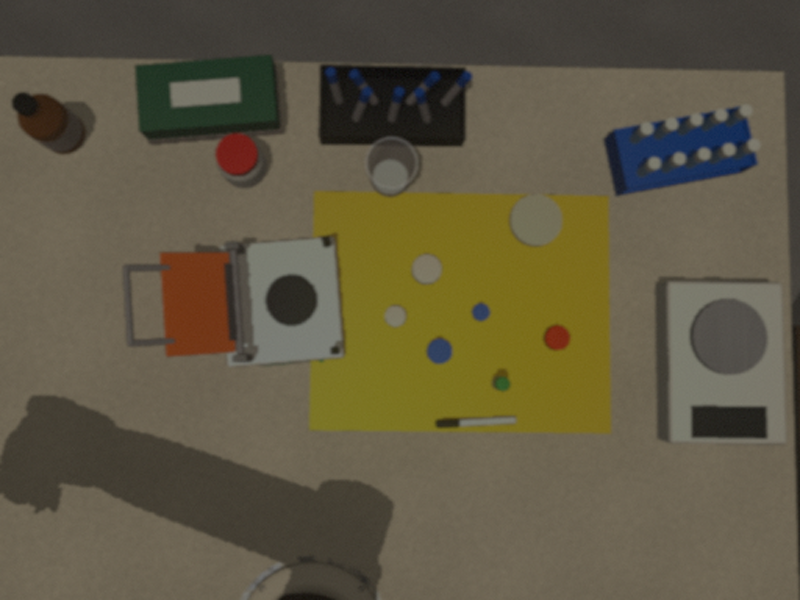

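View pics/side0.png

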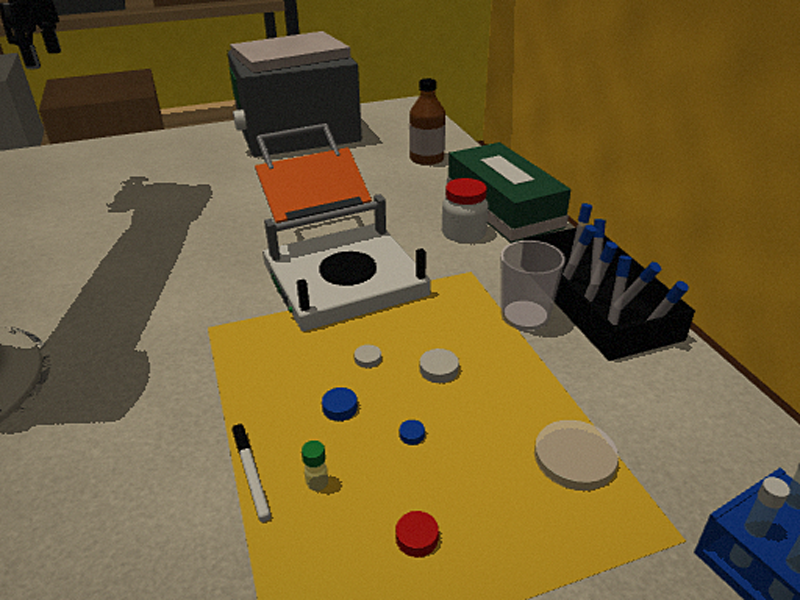

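The white candidates in the top view are the larger disc at (427,268), the smaller one at (395,316) and the petri dish at (537,220). The blue candidates are the larger disc at (440,350) and the smaller one at (481,312). Red is at (557,337), the plate at (291,299) and the bail bar at about (128,305), or (297,133) in the side view. Next I'll measure sizes and positions from both views.

```bash
cat > vis.py <<'E'
import cv2, numpy as np
from workcell import bot, imaging
def ray(d,p):
    M=np.array(d["cam_to_world"]); v=M[:3,:3]@[(p[0]-d["cx"])/d["fx"],(p[1]-d["cy"])/d["fy"],1]
    return M[:3,3],v/np.linalg.norm(v)
def plane(d,p,z):
    o,v=ray(d,p); return o+v*(z-o[2])/v[2]
def tri(dt,pt,ds,ps):
    a,u=ray(dt,pt); b,v=ray(ds,ps)
    s=np.linalg.lstsq(np.c_[u,-v],b-a,rcond=None)[0]; P,Q=a+u*s[0],b+v*s[1]
    return (P+Q)/2, np.linalg.norm(P-Q)
def mask(d,kind):
    h=cv2.cvtColor(cv2.GaussianBlur(d["color"],(3,3),0),cv2.COLOR_RGB2HSV); H,S,V=h[...,0],h[...,1],h[...,2]
    m={"blue":(H>100)&(H<135)&(S>90)&(V>35),"red":((H<6)|(H>172))&(S>150)&(V>50),
       "white":(S<95)&(V>70),"black":(V<52)&(S<110),"orange":(H>4)&(H<14)&(S>160)&(V>70)}[kind]
    return m.astype(np.uint8)
def blobs(d,kind,box):
    """box in 800x600 display px; returns raw centroid, area"""
    x0,y0,x1,y1=[int(b*.64) for b in box]; m=mask(d,kind); z=np.zeros_like(m); z[y0:y1,x0:x1]=m[y0:y1,x0:x1]
    n,l,s,c=cv2.connectedComponentsWithStats(z); 
    out=[]
    for i in range(1,n):
        if s[i,4]>25:
            q=np.argwhere(l==i)[:,::-1].astype(np.float32); ct=max(cv2.findContours((l==i).astype(np.uint8),0,1)[0],key=len)
            M=cv2.moments(ct); e=cv2.fitEllipse(ct) if len(ct)>4 else None
            out.append((q.mean(0),s[i,4],e))
    return sorted(out,key=lambda t:-t[1])
E
cat > m.py <<'E'
from vis import *
t,s=imaging.get_image("top"),imaging.get_image("side")
B={"whiteL":("white",(400,240,455,297),(410,340,470,390)),"whiteS":("white",(375,298,415,335),(345,338,390,372)),
"blueL":("blue",(415,325,465,375),(310,375,370,430)),"blueS":("blue",(465,297,497,327),(390,410,435,450)),
"red":("red",(535,315,580,360),(385,500,450,565)),"plate":("black",(255,262,330,335),(308,240,390,297))}
for k,(c,bt,bs) in B.items():
    a,b=blobs(t,c,bt),blobs(s,c,bs)
    if not a or not b: print(k,len(a),len(b)); continue
    P,g=tri(t,a[0][0],s,b[0][0]); r=np.linalg.norm(P-np.array(t["cam_to_world"])[:3,3])
    print(k,"xyz",P.round(1),"gap",round(g,1),"diam top",round(2*np.sqrt(a[0][1]/np.pi)*r/t["fx"],1),
     "px",a[0][0].round(1),a[0][1],b[0][0].round(1),b[0][1], [x[1] for x in a],[x[1] for x in b])
tc=t["color"][140:250,60:300,::-1]; sc=s["color"][70:290,130:310,::-1]
a=cv2.resize(tc,None,fx=3.2,fy=3.2,interpolation=2); 
cv2.imwrite("pics/c1.png",cv2.convertScaleAbs(cv2.resize(t["color"][140:250,60:310,::-1],(800,352),interpolation=2),alpha=1.6))
cv2.imwrite("pics/c2.png",cv2.convertScaleAbs(cv2.resize(s["color"][70:220,140:300,::-1],(640,600),interpolation=2),alpha=1.2))
E
python3 m.py
```

```text
whiteL xyz [ 598.2 -181.2   14.2] gap 3.5 diam top 47.6 px [272.6 171.7] 264 [280.3 232. ] 350 [np.int32(264)] [np.int32(350)]
whiteS xyz [ 519.9 -130.8   11. ] gap 2.6 diam top 33.6 px [252.6 201.9] 133 [234.9 226.5] 165 [np.int32(133)] [np.int32(165)]
blueL xyz [ 463.1 -204.4   11. ] gap 3.1 diam top 34.3 px [280.9 224.2] 138 [217.1 258.1] 362 [np.int32(138)] [np.int32(362)]
blueS xyz [ 528.4 -273.1    8.9] gap 2.5 diam top 21.1 px [307.5 199.4] 51 [263.3 276. ] 192 [np.int32(51)] [np.int32(192)]
red 0 1
plate xyz [542.4  39.1  34.3] gap 2.5 diam top 76.2 px [186.  191.5] 698 [222.1 171.2] 590 [np.int32(698)] [np.int32(590)]
```

View pics/c1.png

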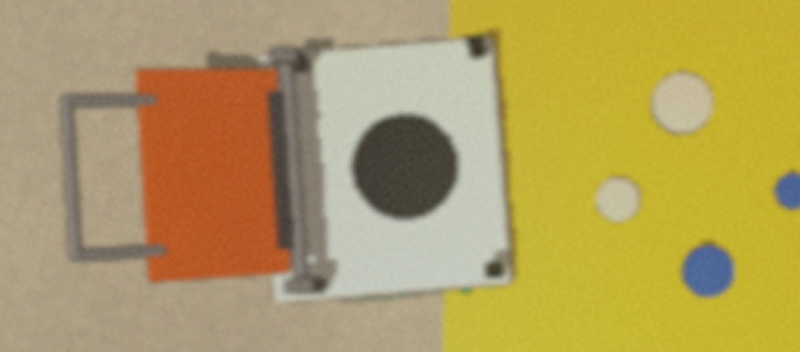

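View pics/c2.png

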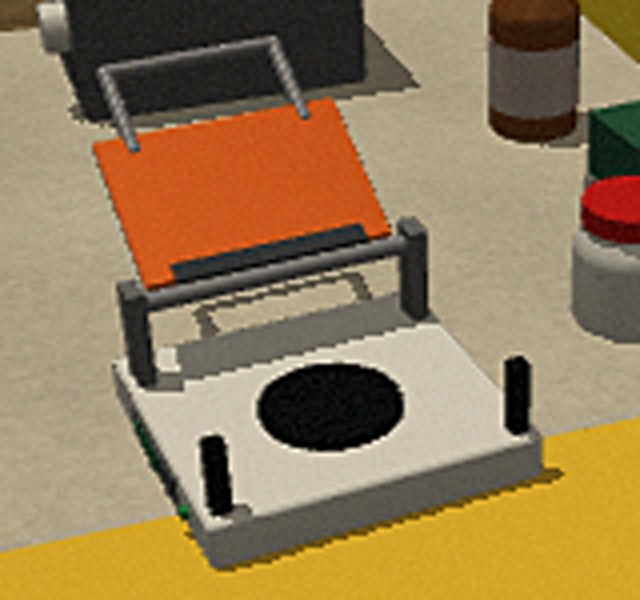

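```bash
cat > m2.py <<'E'
from vis import *
t,s=imaging.get_image("top"),imaging.get_image("side")
T=lambda x,y:(60+x/3.2,140+y/3.2)
S=lambda x,y:(140+x/4,70+y/4)
ang=lambda a,b:np.degrees(np.arctan2(-(b-a)[0],(b-a)[1]))  # rotation of reader y axis vs world y
A,ga=tri(t,T(67,97),s,S(273,40)); B,gb=tri(t,T(76,256),s,S(102,71))
print("bail ends",A.round(1),B.round(1),ga,gb,"mid",((A+B)/2).round(1))
d=A-B; print("yaw bail",np.degrees(np.arctan2(d[1],d[0])), "len",np.linalg.norm(d))
a,b=plane(t,T(498,35),30),plane(t,T(512,282),30); d=a-b; print("yaw front edge",np.degrees(np.arctan2(d[1],d[0])),np.linalg.norm(d))
P,g=tri(t,T(478,44),s,S(517,362)); Q,g2=tri(t,T(495,268),s,S(213,442)); d=P-Q
print("rests",P.round(1),Q.round(1),g,g2,"yaw",np.degrees(np.arctan2(d[1],d[0])),np.linalg.norm(d))
# left case edge in the top view (bottom/near side): from lower right to lower left corner
a,b=plane(t,T(512,284),30),plane(t,T(276,300),30); d=b-a; print("yaw side edge",np.degrees(np.arctan2(-d[0],d[1])))
m=mask(t,"orange"); c=max(cv2.findContours(m,0,1)[0],key=cv2.contourArea); print("orange rect",cv2.minAreaRect(c))
# plate: black in wider thresholds, grey half-level edge
for d,bx,nm in((t,(165,170,208,213),"top"),(s,(198,153,247,190),"side")):
    g=cv2.cvtColor(d["color"],cv2.COLOR_RGB2GRAY).astype(float); x0,y0,x1,y1=bx; w=g[y0:y1,x0:x1]
    lo,hi=np.percentile(w,10),np.percentile(w,85); k=np.clip((hi-w)/(hi-lo),0,1); k[k<.3]=0
    yy,xx=np.mgrid[y0:y1,x0:x1]; c=((k*xx).sum()/k.sum(),(k*yy).sum()/k.sum()); print(nm,"plate px",c,"area",k.sum()); 
    print("  at z33",plane(d,c,34).round(1))
    if nm=="top": ct=c
P,g=tri(t,ct,s,c); print("plate tri",P.round(1),g)
def R(yaw):  # closing (tool y) along world direction yaw
    y=np.array([np.cos(yaw),np.sin(yaw),0]); z=np.array([0,0,-1.]); return np.c_[np.cross(y,z),y,z]
for p in((598,-181,2),(463,-204,2),(542,39,40),(530,265,145),(537,119,228)):
    for deg in(-90,-45,0,45,90,93.4,-86.6,3.4):
        q=bot.inverse_kinematics(list(map(float,p)),R(np.radians(deg))); print(p,deg,None if q is None else np.round(q,2)[[0,5]])
E
python3 m2.py
```

```text
bail ends [576.7 263.4 166.4] [465.1 252.6 166.2] 1.9723012218968503 0.6267870623800474 mid [520.9 258.  166.3]
yaw bail 5.550271229379866 len 112.1455838159945
yaw front edge 4.262168685025089 197.6930487703663
rests [634.1 -21.1  78.1] [461.5 -37.2  77.1] 0.22590331624445328 1.5909269905996752 yaw 5.339594408495953 173.3329165483972
yaw side edge 4.629898614204056
orange rect ((125.82994842529297, 193.11929321289062), (65.19104766845703, 42.534488677978516), 85.91438293457031)
top plate px (np.float64(186.04149625209226), np.float64(191.50945346044682)) area 817.9166666666667
  at z33 [543.6  38.8  34. ]
side plate px (np.float64(220.84857920373986), np.float64(169.40767596802675)) area 723.5987654320988
  at z33 [540.5  48.2  34. ]
plate tri [540.7  38.6  40.2] 4.828513447315718
(598, -181, 2) -90 [-0.29  2.85]
(598, -181, 2) -45 [-0.29  2.06]
(598, -181, 2) 0 [-0.29  1.28]
(598, -181, 2) 45 [-0.29  0.49]
(598, -181, 2) 90 [-0.29 -0.29]
(598, -181, 2) 93.4 [-0.29 -0.35]
(598, -181, 2) -86.6 [-0.29  2.79]
(598, -181, 2) 3.4 [-0.29  1.22]
(463, -204, 2) -90 [-0.42  2.73]
(463, -204,
[... 279 characters left out ...]
]
(542, 39, 40) 0 [0.07 1.64]
(542, 39, 40) 45 [0.07 0.86]
(542, 39, 40) 90 [0.07 0.07]
(542, 39, 40) 93.4 [0.07 0.01]
(542, 39, 40) -86.6 [ 0.07 -3.13]
(542, 39, 40) 3.4 [0.07 1.58]
(530, 265, 145) -90 [ 0.46 -2.68]
(530, 265, 145) -45 [0.46 2.82]
(530, 265, 145) 0 [0.46 2.03]
(530, 265, 145) 45 [0.46 1.25]
(530, 265, 145) 90 [0.46 0.46]
(530, 265, 145) 93.4 [0.46 0.4 ]
(530, 265, 145) -86.6 [ 0.46 -2.74]
(530, 265, 145) 3.4 [0.46 1.98]
(537, 119, 228) -90 [ 0.22 -2.92]
(537, 119, 228) -45 [0.22 2.57]
(537, 119, 228) 0 [0.22 1.79]
(537, 119, 228) 45 [0.22 1.  ]
(537, 119, 228) 90 [0.22 0.22]
(537, 119, 228) 93.4 [0.22 0.16]
(537, 119, 228) -86.6 [ 0.22 -2.98]
(537, 119, 228) 3.4 [0.22 1.73]
```

The crops show the larger white and blue discs next to clearly smaller decoys: 34 mm against 48 mm for white, and much smaller for blue. So I'm taking the larger ones. I'll grip the white disc twice at right angles so that it is truly centred in the tool.

```bash
cat > act.py <<'E'
from vis import *
def R(deg):
    a=np.radians(deg); y=np.array([np.cos(a),np.sin(a),0]); z=np.array([0,0,-1.]); return np.c_[np.cross(y,z),y,z]
def st(n): print(n,"t",round(bot.get_clock(),2),"p",np.round(bot.get_eef_pos(),1),"open",round(bot.get_opening(),1),"grip",round(bot.get_grip_force(),1),"F",np.round(bot.get_force(),1))
def lin(x,y,z,r=None,v=150,sf=None): return bot.move_linear([float(x),float(y),float(z)],r,velocity=v,stop_force=sf)
def pick(x,y,zg):
    bot.move_pose([x,y,70.],R(5)); lin(x,y,zg,v=120); 
    bot.close_gripper(20); st("grip1"); bot.release()
    lin(x,y,zg,R(95),v=60); bot.move_pose([x,y,zg],R(95)); bot.close_gripper(30); st("grip2")
E
python3 - <<'E'
from act import *
pick(598.,-181.5,2.)
t,s=imaging.get_image("top"),imaging.get_image("side")
lin(598,-181.5,80); st("lift")
E
```

```text
grip1 t 4.43 p [ 598.5 -181.6    3. ] open 49.1 grip 20.4 F [-0.5  0.9  6.5]
grip2 t 7.29 p [ 598.1 -181.6    2.3] open 48.7 grip 31.1 F [-0.1 -0.3  2.5]
lift t 8.06 p [ 597.6 -181.4   79. ] open 48.4 grip 31.1 F [-0.5  0.3 -1.5]
```

```bash
python3 - <<'E'
from act import *
x,y=542.4,38.6
bot.move_pose([x,y,90.],R(95)); lin(x,y,48,v=100); bot.sleep(.2); st("above")
print(lin(x,y,36,v=15,sf=3)); st("down"); bot.release(); st("rel")
lin(x,y,110,v=200); bot.move_pose([463.1,-204.4,80.],R(5)); st("clear")
t,s=imaging.get_image("top"),imaging.get_image("side")
np.save("t.npy",t,allow_pickle=True); np.save("s.npy",s,allow_pickle=True)
a=cv2.resize(t["color"][170:214,164:208,::-1],(528,528),interpolation=2); b=cv2.resize(s["color"][140:200,185:255,::-1],(266*2,456),interpolation=2)
cv2.imwrite("pics/c3.png",cv2.convertScaleAbs(cv2.resize(np.hstack([cv2.resize(a,(400,400)),cv2.resize(b,(400,400))]),(800,400)),alpha=1.5))
a,b=blobs(t,"white",(270,275,312,322)),blobs(s,"white",(325,245,375,285))
print([(q[0],q[1]) for q in a],[(q[0],q[1]) for q in b])
E
```

```text
above t 9.73 p [542.9  38.6  48.8] open 48.4 grip 31.1 F [ 0.   0.  -0.9]
True
down t 10.37 p [542.3  38.6  38.3] open 48.8 grip 31.5 F [0.5 0.5 5.4]
rel t 10.82 p [541.7  38.6  37.5] open 85.5 grip 0.0 F [-0.1 -0.2  0.2]
clear t 12.35 p [ 463.1 -203.9   79.5] open 85.1 grip 0.0 F [ 0.  -1.  -0.5]
[(array([185.89017, 190.92775], dtype=float32), np.int32(346)), (array([175.07143, 178.21428], dtype=float32), np.int32(42)), (array([195.3077 , 177.38461], dtype=float32), np.int32(26))] [(array([236.32759, 159.75862], dtype=float32), np.int32(58)), (array([236.92592, 179.14815], dtype=float32), np.int32(27))]
```

View pics/c3.png

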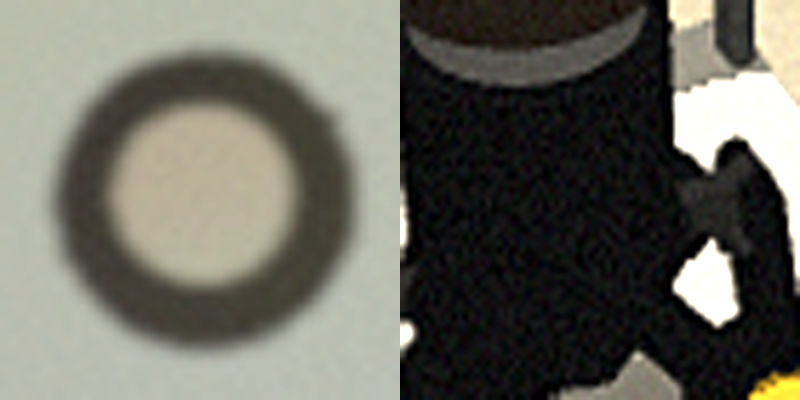

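```bash
python3 - <<'E'
from vis import *
t=np.load("t.npy",allow_pickle=True).item()
g=cv2.GaussianBlur(cv2.cvtColor(t["color"],cv2.COLOR_RGB2GRAY),(3,3),0)
G=cv2.resize(g,None,fx=8,fy=8,interpolation=cv2.INTER_CUBIC); x0,y0=164*8,170*8; W=G[y0:214*8,x0:208*8]
for thr in(60,75,90):
    cs,h=cv2.findContours((W<thr).astype(np.uint8),cv2.RETR_CCOMP,1)
    for c in cs:
        if cv2.contourArea(c)>10000:
            e=cv2.fitEllipse(c); p=((np.array(e[0])+[x0,y0])+.5)/8-.5; n="plate" if cv2.contourArea(c)>45000 else "disc"
            z=36 if n=="plate" else 52
            print(thr,n,p.round(2),np.round(np.array(e[1])/8*(1289-z)/495.8,1),plane(t,p,z).round(2))
print(W.min(),np.percentile(W,[10,50,90]))
E
```

```text
60 plate [186.08 191.53] [77.2 77.8] [543.4  38.5  36. ]
60 disc [185.88 190.98] [53.7 54.8] [543.47  37.31  52.  ]
75 plate [186.09 191.55] [80.2 81. ] [543.35  38.45  36.  ]
75 disc [185.87 190.97] [50.6 51.4] [543.5   37.33  52.  ]
90 plate [186.1  191.55] [83.  83.8] [543.33  38.44  36.  ]
90 disc [185.87 190.97] [47.8 48.3] [543.5   37.35  52.  ]
39 [ 45. 119. 125.]
```

The top crop shows the white disc at (203,194) inside the plate ring at (205,199). Allowing for parallax it is 1.1 mm off centre, which is good enough. Blue disc next.

```bash
python3 - <<'E'
from act import *
pick(462.5,-203.6,3.5)
zg=bot.get_eef_pos()[2]
lin(462.5,-203.6,100); st("lift")
x,y=542.2,39.0
bot.move_pose([x,y,110.],R(95)); lin(x,y,zg+52+10,v=100); bot.sleep(.2); st("above")
print(lin(x,y,zg+50,v=15,sf=3)); st("down"); bot.release(); st("rel")
lin(x,y,130,v=200); bot.move_pose([500.,268.,260.],R(95)); st("clear")
t,s=imaging.get_image("top"),imaging.get_image("side")
np.save("t.npy",t,allow_pickle=True); np.save("s.npy",s,allow_pickle=True)
a=cv2.resize(t["color"][160:220,80:210,::-1],(800,369),interpolation=2); b=cv2.resize(s["color"][75:200,150:280,::-1],(624,600),interpolation=2)
cv2.imwrite("pics/c4.png",cv2.convertScaleAbs(cv2.resize(a,(800,369)),alpha=1.5)); cv2.imwrite("pics/c5.png",b)
E
```

```text
grip1 t 13.88 p [ 462.8 -203.7    4.2] open 40.3 grip 19.9 F [-1.1  0.7  5.1]
grip2 t 16.84 p [ 462.6 -203.6    3.8] open 40.3 grip 30.3 F [-0.8  0.9  3.2]
lift t 17.63 p [ 462.1 -203.4   99. ] open 40.8 grip 30.3 F [-0.2  0.5 -0.2]
above t 19.43 p [542.6  39.   66.6] open 40.5 grip 30.3 F [-0.1 -0.4 -1.2]
True
down t 20.07 p [542.1  39.   55.8] open 40.2 grip 30.7 F [ 0.5 -0.5  4.1]
rel t 20.57 p [541.6  39.   55.1] open 85.4 grip 0.0 F [-0.2  0.2 -0.3]
clear t 22.14 p [500.1 267.2 258.8] open 85.6 grip 0.0 F [ 0.5 -0.8 -0.2]
```

View pics/c4.png

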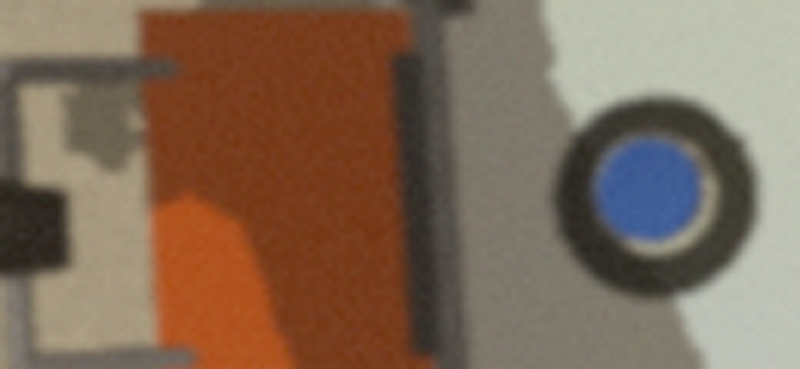

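View pics/c5.png

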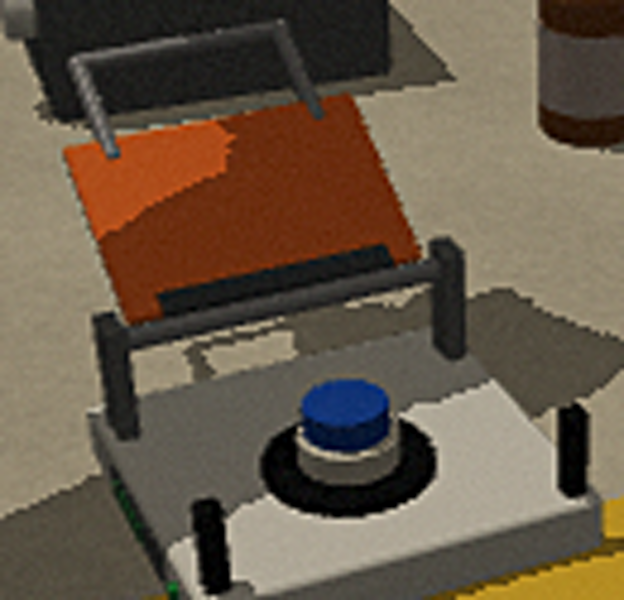

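The stack is concentric in both views: blue is at (649,188) and the plate at (656,196) in the top crop, which matches the parallax expected for its height. Now I'll grip the bail.

```bash
python3 - <<'E'
from act import *
x,y=522.,260.8
bot.move_pose([x,y,230.],R(95)); st("above")
print(lin(x,y,143.5,v=80,sf=8)); st("down")
bot.close_gripper(20); st("grip"); bot.sleep(.2); st("grip")
E
```

```text
above t 22.52 p [522.1 259.2 227.7] open 85.6 grip 0.0 F [-0.6 -0.2  0.5]
False
down t 23.75 p [522.3 260.9 144.2] open 85.3 grip 0.0 F [-0.9  0.1  0.6]
grip t 24.43 p [522.  261.7 143.9] open 9.2 grip 21.7 F [-1.1  4.7  1.7]
grip t 24.62 p [522.  261.7 143.9] open 9.0 grip 21.7 F [-0.8  4.9  2.1]
```

```bash
python3 - <<'E'
from act import *
a=np.radians(5); e=np.array([-np.sin(a),np.cos(a)]); h=np.array([522.2,261.8])-142.9*e
print("hinge",h.round(1))
bot.close_gripper(30)
for th in np.r_[np.arange(143,90,-7.5),90]:
    t=np.radians(th); p=h-165*np.cos(t)*e
    lin(p[0],p[1],80+165*np.sin(t)-18.8,v=60); f=bot.get_force()
    print(th,np.round(bot.get_eef_pos()-np.r_[p,61.2+165*np.sin(t)],1),"F",f.round(1))
    if np.linalg.norm(f)>25: print("STOP"); break
bot.sleep(.5); st("end")
t,s=imaging.get_image("top"),imaging.get_image("side")
np.save("t.npy",t,allow_pickle=True); np.save("s.npy",s,allow_pickle=True)
cv2.imwrite("pics/c6.png",cv2.resize(s["color"][30:210,130:300,::-1],(567,600),interpolation=2))
E
```

```text
hinge [534.7 119.4]
143.0 [-0.2  0.4  0.1] F [-2.8  4.4  1.3]
135.5 [-0.   0.8  0.3] F [-3.7  7.1  5.5]
128.0 [0.1 1.1 0.7] F [-2.9  7.9  7.6]
120.5 [0.4 0.7 0.9] F [-2.1  6.2  8.6]
113.0 [0.5 0.3 0.5] F [-0.1  4.3  7.2]
105.5 [0.7 0.3 0.3] F [1.5 3.6 7.2]
98.0 [ 0.7 -0.1 -0. ] F [5.5 2.1 4.3]
90.5 [ 0.8 -0.1 -0.2] F [5.3 1.5 3.4]
90.0 [ 0.8  0.1 -0.2] F [5.  1.5 2.5]
end t 29.63 p [535.4 119.6 225.9] open 8.6 grip 30.8 F [6.2 1.7 2.8]
```

View pics/c6.png

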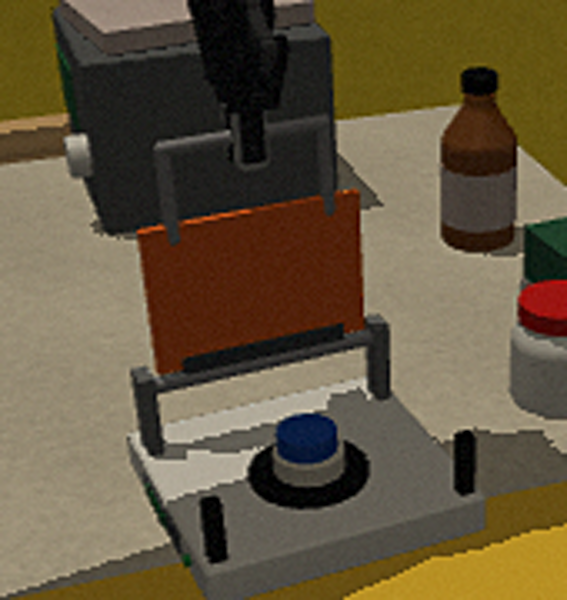

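The side view shows the hood standing upright with the fingers on the bar at about (250,150) and the stack undisturbed at (307,450). I'll relieve the small sideways load and check plumb in the top view.

```bash
python3 - <<'E'
from act import *
lin(536.,119.35,226.0,v=20); bot.sleep(.5); st("end"); print(np.abs(bot.get_dq()).max())
t=imaging.get_image("top"); np.save("t.npy",t,allow_pickle=True)
cv2.imwrite("pics/c7.png",cv2.convertScaleAbs(cv2.resize(t["color"][150:240,110:220,::-1],(733,600),interpolation=2),alpha=1.6))
E
```

```text
end t 30.48 p [535.5 119.3 225.7] open 8.6 grip 31.1 F [-1.5  0.6  4.7]
0.0015430127690285217
```

View pics/c7.png

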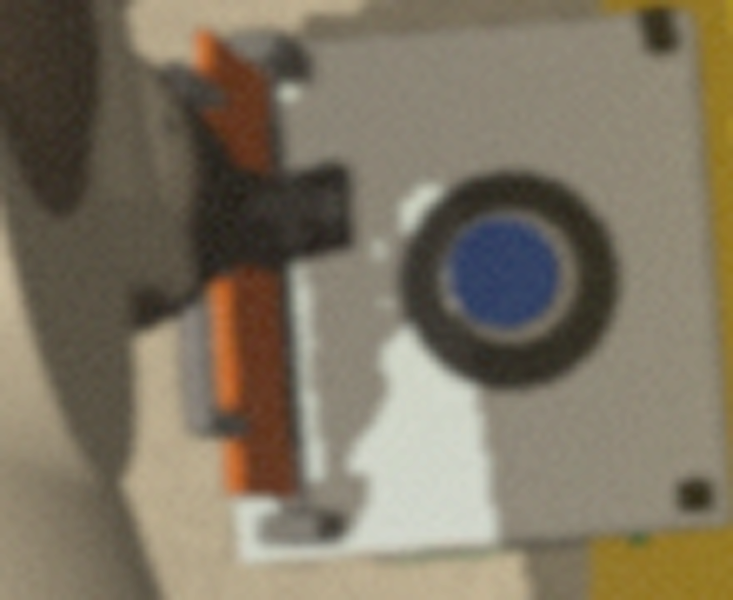

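```bash
python3 - <<'E'
from vis import *
t=np.load("t.npy",allow_pickle=True).item(); c=lambda x,y:(110+x/6.667-.4,150+y/6.667-.4)
a=np.radians(4.8); e=np.array([-np.sin(a),np.cos(a)]); pl=plane(t,c(511,281),36)[:2]
for n,p,z in(("bar",(196,385),245),("post lo",(302,524),92),("post hi",(270,57),92),("panel top lo",(225,380),197)):
    print(n,np.round((plane(t,c(*p),z)[:2]-pl)@e,1))
E
```

```text
bar 79.9
post lo 74.6
post hi 76.8
panel top lo 79.7
```

The bar measures 79.9 mm from the plate along the reader's y, against 80 mm when plumb. I'm handing the job in.

```bash
python3 -c "
from workcell import bot
print(bot.get_clock(),bot.job_done())"
```

```text
the job is handed in; nothing more can be done
30.5333 None
```

The job is handed in at 30.5 s: the white and blue discs are stacked on the plate, white about 1 mm off centre, and the hood is held still and plumb by its bar; the judge's verdict was not shown.

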